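# Close the crate of mugs

## Robot

A 6-joint arm with a two-finger parallel gripper is mounted at the origin on the work surface. World frame = base frame: x ahead of the robot, y to its left, z up, the work surface at z = 0. Lengths are in mm, angles in rad, forces in N, time in s.
With the tool pointing down it reaches from about 300 to 825 mm from the base axis. Payload 5.4 kg.
Tool frame: the origin (TCP) lies midway between the tips of the shut fingers; the grasp point (between the pads) lies 19 mm behind it (env.tcp_to_grasp is the distance from the TCP to the grasp point, in mm); z points along the fingers, y is the line along which they close (so a half turn about z gives the same grasp; the last joint's range is limited). The gripper opens to 92 mm and grips with 3 to 60 N. Pads are 20 mm wide; open, the fingers measure 128 mm over their backs; the gripper's body (75 mm by 189 mm) begins 69 mm behind the grasp point.
Start: joints at [1.129, 0.158, 1.597, -0, 1.386, -0.21], TCP at [132.106, 559.602, 214.601] pointing down, gripper open.
Joint ranges: [-2.91, 2.91], [-0.94, 2.29], [0.18, 2.7], [-1.29, 4.43], [0.17, 2.64], [-3, 3]. Speed limits (rad/s): [2.57, 2.57, 3.14, 3.14, 3.14, 3.14].

## Interface

Orientations are given as a unit quaternion [w, x, y, z].
In Python, from bench import env gives the robot as it stands.
- The arm moves only by the shell command python3 -m inch 'ROWS'. ROWS is JSON, a list of rows, each an object of numbers: "ax", "ay", "az": the turn, a rotation vector about the tool's x, y, z in degrees; "tx", "ty", "tz": the shift along the tool's x, y, z in cm; "jaw": the closure in counts, from 0 (fully open) to 255 (shut). A call has 1 to 5 rows; each row is the pose to reach, as a shift and turn from the pose commanded when the call began, along the tool's axes at that moment; what a row does not reach only later rows make up. A row lasts 1/12 s, in which the tool goes at most 41.7 mm and 7.16 degrees, less where a joint would pass 70% of its speed; a pose out of reach is approached as far as the arm can. A call with a gripper value outside its range is refused whole. The fingers move at their own pace and stop on an object; the grip force is fixed at half the most. Time passes only in rows, so rows that repeat a pose let the fingers close. It gives the time, the measured TCP pose, the force, the opening and the grip force at its end, in the units of the state.
- env.state(): the state, without advancing time (a new reading comes with each control period).
- env.snapshot(name): name is "scene" or "top" or "wrist"; returns the picture (480x640x3 uint8, red, green, blue); there is no depth.
- env.calibration(name): a dict with "mtx" (3x3 intrinsics, pixels), "rvec" (rotation vector, rad) and "tvec" (3), from world to camera coordinates, as OpenCV has them. Camera axes: x right, y down, z forward; pixel columns grow to the right and rows downward; lengths in mm; the calibration is good to about 2 mm. A picture is of the moment at which its call begins: read the wrist's pose just before it. calibration takes no time and is no camera call; for the wrist camera it gives the pose at the moment of the call.
- env.sign_off(): hands the job in; it is judged then, once.
Trained networks look in the newest picture that a camera, given by its name, has taken for a name from the list of things; names that differ only in an ending like _2 or _b are one class to them, and where a whole thing is asked for, a point or a joint stands for the part that bears it (a point fixed in the world has none). Each returns a list of dicts, best first, with "score" (0 to 1); they miss things now and then, are a little off and sometimes report something else, mostly with a low value. They report only what shows in the picture. A call takes as long as a camera call. They do not tell look-alikes from the thing itself.
- env.look_for(camera, thing): "extent" ([left, top, width, height] in pixels, round what is visible of it).
- env.cut_out(camera, thing): "pixels" (480x640 bool, what is visible of it) and "extent" ([left, top, width, height] in pixels, round what is visible of it).
The state is a dict: "t": time; "joints": joint angles; "joint_velocities": joint speeds; "effort": joint torques, N m; "eef_pos": TCP position; "tcp_rot": TCP orientation; "force": force on the tool from outside, world axes, zero at the start; "torque": the same for the moment, N m; "gripper_width": finger opening in mm; "gripper_force": force on a finger pad.
Only numpy, scipy, OpenCV 4.12 (cv2) and the standard library are available. Lean on these libraries where they do the work, as an engineer would, in place of code of your own. Each camera call takes 0.05 s, during which the arm holds its last target. There are 200 camera calls.

## Task

Close the crate of mugs that stands on the sloping stand: pick up the loose plywood lid by its handle, hook one end of it under the wooden lip at the crate's low end, then swing the other end down under control (do not let it drop, mugs chip) until it lies flat on the crate, square with it and with its edges in line with the crate's sides. Then slide the steel bolt fully home over the lid, and leave the pottery on the bench undisturbed.

Things in the scene. Friction and masses are not known exactly. Their poses are not given: they have to be found in the camera images.
- stand: Sloping steel packing stand, fixed to the bench, with the crate fixed on it; 270 mm long, 150 mm wide, low end towards the robot. Origin on the bench straight below the centre of the lid's bed (165 mm below it); z up, x level, from the low end to the high end.
- crate: Open wooden crate of two mugs, fixed, pitched 22 deg. Origin: centre of the lid's bed in the rim plane (z=0), where the lid's underside rests. x up the slope from the low end (nearer the robot), y across, z square to the mouth. 246 long, 140 wide, 120 mm deep, walls 10 mm, mugs below the rim. Bed from low end wall x=-89 to fixed top board x=+89 (178 mm for the 170 mm lid).
- lip (a point): Middle of the lip's inner lower edge; crate axes, at x=-73, z=14 mm in the crate's frame. The lip is a wooden strip across the crate's whole width, 8 mm thick (top 22 mm above the rim), fixed on the low end wall. It overhangs the bed by 16 mm (x=-89 to -73), leaving a slot 14 mm high between rim and lip, closed at x=-89.
- top_board (a point): Middle of the upper edge of the fixed plywood board that closes the crate's high end (crate x=89 to 146 mm, full width, 8 mm thick on the rim, so flush with a closed lid); this point is at x=89, z=8 mm. The bolt is on its middle, in a steel keeper 29 mm wide (x=91 to 105, up to z=21 mm).
- lid_handle (a point): Centre of the lid's handle; lid axes. The lid is a loose plywood board, 170 (x) by 140 (y) by 8 mm, about 0.2 kg, same both ways round, lying flat on the bench, handle up. The handle is a wooden bar on the middle of its top: 100 mm long (y), 16 thick (x), 30 high. This point is half-way up it, 15 mm above the lid's top, 23 mm above its underside.
- lid: The same lid; origin at the centre of its underside, same axes as lid_handle.
- lid_end_a (a point): Middle of the lid's +x end face, half-way through the 8 mm thickness (85 mm from the lid's centre).
- lid_end_b (a point): Middle of the lid's -x end face, likewise.
- bolt (a joint): Flat steel slide bolt on the crate's fixed top board. 0 = drawn right back (clear of the bed), 0.020 m = fully home; moves along the crate's -x, down the slope. Home, its bar (14 mm wide, underside 11 mm above the rim) reaches 18 mm over the bed. Takes about 2 N, stays where it is left, and passes only above a lid that lies flat.
- bolt_knob (a point): Centre of the bolt's upright round knob, 14 mm in diameter, 24 mm high along the crate's z (top 40 mm above the rim). It is 12 mm above the bolt's bar and 20 mm above the fixed top board. Bolt right back: at x=133, y=0, z=28 mm in the crate's frame; it moves with the bolt.
- mug: Bystander: a dark stoneware mug, 82 mm in diameter, 95 mm high, standing beyond the crate; origin at the centre of its underside.
- bowl: Bystander: a white bowl, 130 mm across, 55 mm high, on the robot's left; origin at the centre of its underside.
- vase: Bystander: a brown vase, 100 mm across, 135 mm high, on the robot's right; origin at the centre of its underside.
Mind the look-alikes: they are no part of the job. There is more than one size of the lid; the job needs the middle-sized.

How it is judged (in metres and radians):
On the way, in this order (a step that is already met when the one before it is completed fails the run):
1. one end of the lid is under the lip, in the crate's bed, with the other end still raised (more than 3.5 degrees) (((x of lid_end_a in the frame of crate between -0.093 and -0.077 m and z of lid_end_a in the frame of crate between -0.002 and 0.014 m) or (x of lid_end_b in the frame of crate between -0.093 and -0.077 m and z of lid_end_b in the frame of crate between -0.002 and 0.014 m)) and angle between the z axis of lid_handle and the z axis of crate, either way round above 0.06 rad), for 0.1 s.
2. the lid lies flat on the crate (within 2.5 degrees and 4 mm) (angle between the z axis of lid_handle and the z axis of crate, either way round below 0.044 rad and z of lid_handle in the frame of crate between 0.019 and 0.027 m and x of lid_handle in the frame of crate between -0.008 and 0.008 m), for 0.2 s.
At the end, for the whole second after the job is handed in: The lid lies at rest in its bed on the crate, one end under the lip: flat within 2.5 degrees, square within 4 degrees, its underside within 4 mm of the rim, its edges within 10 mm of the crate's sides; the bolt is home over it (at least 16 of 20 mm) (all of step 2 and angle between the x axis of lid_handle and the x axis of crate, either way round below 0.07 rad and y of lid_handle in the frame of crate between -0.01 and 0.01 m and value of joint bolt above 0.016 m and linear speed of lid below 0.02 m/s); the robot touches nothing.
It fails at once if the lid is dropped or slammed (turning faster than 2.5 rad/s or moving faster than 0.6 m/s) at the crate (distance between lid_handle and crate below 0.08 m and (angular speed of lid above 2.5 rad/s or linear speed of lid above 0.6 m/s)).
It fails at once if the mug is moved by more than 20 mm (distance of mug from where it was at the start of the episode above 0.02 m).
It fails at once if the bowl is moved by more than 20 mm (distance of bowl from where it was at the start of the episode above 0.02 m).
It fails at once if the vase is moved by more than 20 mm (distance of vase from where it was at the start of the episode above 0.02 m).
It also fails if it takes over 64 s, if anything falls off the work surface, if the arm or the gripper's body presses on something with over 40 N, if the wrist force passes 120 N, or if a joint passes its speed limit or range.

## Working session

There is one attempt and no reset: what is moved stays moved. The work goes in short steps, Python scripts to look and compute and a shell command to move; the robot and the scene stay as the last step left them, time stands still between calls to the robot, and variables do not carry over. Pictures are saved under pics/ and viewed, at most 10 in all, crops included, and the job is handed in when it is done.

```bash
ls; mkdir -p pics; python3 - <<'E'
from bench import env
import cv2,numpy as np
s=env.state();print(s)
a=env.snapshot("scene");b=env.snapshot("top")
cv2.imwrite("pics/a.png",a[:,:,::-1]);cv2.imwrite("pics/b.png",b[:,:,::-1])
for c in("scene","top"):
  for t in("lid","crate","bolt_knob","lid_handle","bowl","vase","mug"):
    print(c,t,[(np.round(d["extent"]),round(d["score"],2)) for d in env.look_for(c,t)])
E
```

```text
pics
{'t': 0.0, 'joints': array([ 1.12889222e+00,  1.59014848e-01,  1.59823158e+00, -3.03271962e-06,
        1.38618794e+00, -2.10074856e-01]), 'joint_velocities': array([ 7.29500886e-04, -3.37240234e-05, -5.46365340e-04, -6.35835272e-04,
       -2.04531581e-04,  1.70994259e-04]), 'effort': array([ 2.96476122e-03, -3.85558105e+01, -3.22118354e+01,  7.05041271e-02,
        3.75532766e-02, -1.32247783e-04]), 'eef_pos': array([131.84589594, 559.03961726, 213.63846217]), 'tcp_rot': array([-2.93488368e-04,  1.15654898e-01,  9.93289030e-01, -8.72834213e-04]), 'force': array([-0.46607997,  0.6638808 ,  0.00987049]), 'torque': array([-0.01248068,  0.02812268,  0.02417425]), 'gripper_force': 0.0, 'gripper_width': 91.77328410264411}
scene lid [(array([333., 261.,  78.,  65.]), 0.94), (array([150., 200.,  97.,  63.]), 0.72), (array([437., 319.,  76.,  58.]), 0.68)]
scene crate [(array([204., 226.,  88., 114.]), 0.98)]
scene bolt_knob [(array([243., 255.,  11.,  14.]), 0.55)]
scene lid_handle [(array([149., 199.,  99.,  62.]), 0.8), (array([333., 266.,  80.,  60.]), 0.66), (array([438., 322.,  74.,  57.]), 0.65)]
scene bowl [(array([471., 223.,  53.,  38.]), 0.58), (array([326., 325.,  47.,  61.]), 0.54), (array([333., 263.,  80.,  64.]), 0.43)]
scene vase [(array([ 88., 250.,  49.,  60.]), 0.64)]
scene mug [(array([325., 326.,  49.,  60.]), 0.76)]
top lid [(array([191., 145.,  51.,  53.]), 0.87), (array([240., 198.,  66.,  71.]), 0.77), (array([376., 285.,  83.,  95.]), 0.7)]
top crate [(array([343., 154.,  68., 104.]), 0.81)]
top bolt_knob []
top lid_handle [(array([376., 283.,  84.,  94.]), 0.93), (array([189., 144.,  52.,  49.]), 0.71), (array([245., 199.,  63.,  69.]), 0.59), (array([286., 142.,  38.,  33.]), 0.48)]
top bowl [(array([139., 242.,  42.,  43.]), 0.78)]
top vase [(array([468., 230.,  38.,  32.]), 0.66)]
top mug [(array([284., 140.,  40.,  36.]), 0.74)]
```

View pics/a.png

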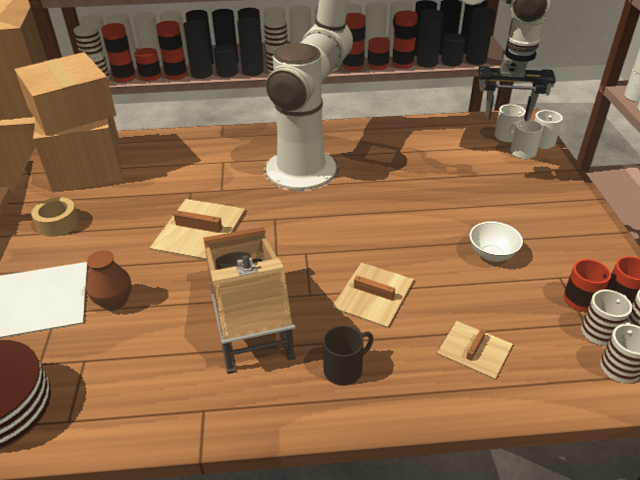

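View pics/b.png

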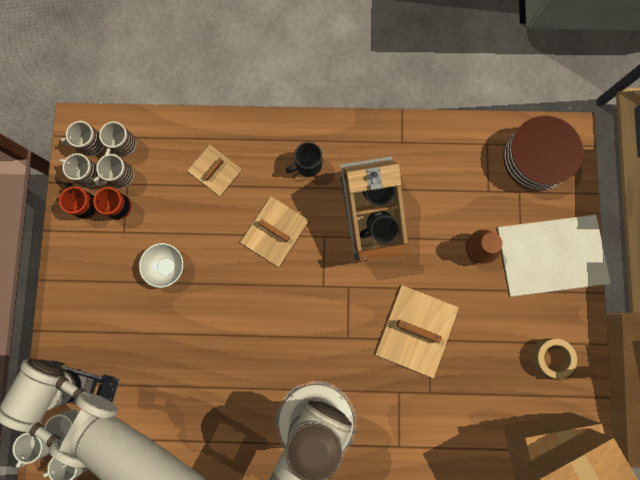

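The scene view shows three lids. The middle-sized one is at scene (375,295) and top (273,231), with the crate at top (375,210), low end at row 255. The mug stands beside the crate's high end.

```bash
cat > h.py <<'E'
from bench import env
import cv2,numpy as np
from scipy.spatial.transform import Rotation as R
def cam(c):
    k=env.calibration(c);return np.array(k["mtx"],float),np.array(k["rvec"],float).ravel(),np.array(k["tvec"],float).ravel()
def ray(k,uv,z):
    M,r,t=k;Rm=cv2.Rodrigues(r)[0];C=-Rm.T@t
    d=Rm.T@np.linalg.inv(M)@np.array([uv[0],uv[1],1.]);return C+d*(z-C[2])/d[2]
def proj(k,P): return cv2.projectPoints(np.array(P,float).reshape(-1,3),k[1],k[2],k[0],None)[0].reshape(-1,2)
def tool():
    s=env.state();q=s["tcp_rot"];return s["eef_pos"],R.from_quat([q[1],q[2],q[3],q[0]])
def crate(x,y,yaw): # crate frame -> world
    Rz=R.from_euler("z",yaw)*R.from_euler("y",-22,degrees=True);o=np.array([x,y,165.])
    return o,Rz
E
python3 - <<'E'
from h import *
k=cam("top");a=env.snapshot("top")
print("cam",-cv2.Rodrigues(k[1])[0].T@k[2])
for d in env.cut_out("top","lid"):
    m=d["pixels"].astype(np.uint8)
    c=max(cv2.findContours(m,0,2)[0],key=cv2.contourArea).reshape(-1,2)
    w=np.array([ray(k,p,8)[:2] for p in c],np.float32)
    print(np.round(d["extent"]),cv2.minAreaRect(w))
cc=cv2.resize(a[140:280,225:425],None,fx=4,fy=4,interpolation=cv2.INTER_CUBIC)
cv2.imwrite("pics/c.png",cc[:,:,::-1])
E
```

```text
cam [ 292.20474775  -15.32606459 1665.18764177]
[240. 197.  71.  70.] ((559.2262573242188, 140.14932250976562), (143.56027221679688, 170.45565795898438), 58.255184173583984)
[375. 283.  84.  95.] ((271.71734619140625, -288.9159851074219), (183.8091278076172, 222.6764373779297), 69.04035949707031)
[189. 146.  50.  53.] ((745.8018798828125, 332.367431640625), (132.42755126953125, 109.37542724609375), 53.57236099243164)
```

View pics/c.png

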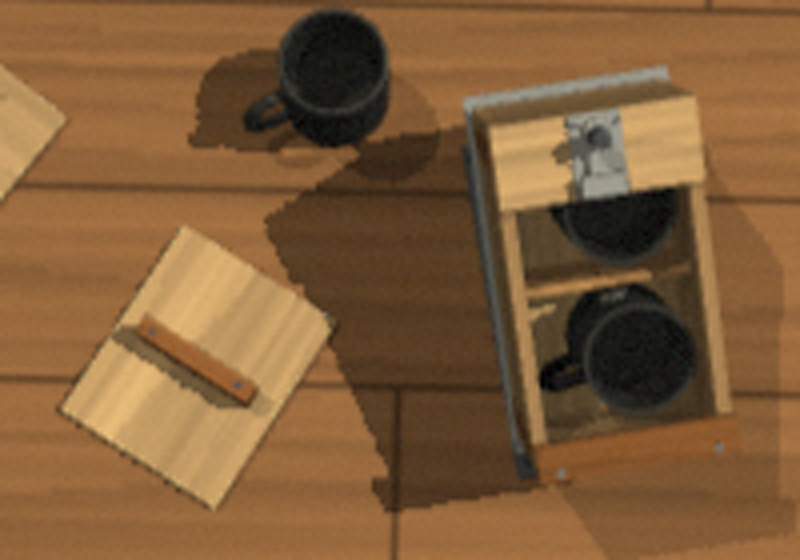

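The crop shows the middle lid (143×170 mm, matches). The handle runs along its short side. The top board's corners are at crop (490,125), (695,96), (704,185), (500,210), and the lip's upper edge runs from (535,450) to (738,417).

```bash
python3 - <<'E'
from h import *
from scipy.optimize import least_squares
k=cam("top")
px=np.array([(490,126),(697,96),(704,184),(500,211),(536,450),(738,417),(598,136)])/4.+[225,140]-.375
P=np.array([(146,70,8),(146,-70,8),(89,-70,8),(89,70,8),(-73,70,22),(-73,-70,22),(133,0,40)],float)
def f(v):
    o,Rz=crate(*v);return (proj(k,o+Rz.apply(P))-px).ravel()
r=least_squares(f,[630,-90,0]);print(r.x,np.round(r.fun.reshape(-1,2),1))
print(tool()[1].as_matrix())
k=cam("scene");o,Rz=crate(*r.x);print(proj(k,o+Rz.apply(P)))
for t in("mug",):
    e=env.look_for("top",t)[0]["extent"];print(e)
E
```

```text
[ 5.68665240e+02 -1.60724950e+02  1.78430677e-01] [[-0.3  0.7]
 [-0.3  0.2]
 [ 0.3 -0.8]
 [ 0.1  0.4]
 [-0.4 -0.6]
 [-0.4 -0.3]
 [ 1.   0.4]]
[[-9.73246676e-01  2.29762720e-01 -8.42120021e-06]
 [ 2.29762719e-01  9.73246675e-01  4.88743765e-05]
 [ 1.94254148e-05  4.56319466e-05 -9.99999999e-01]]
[[284.76717269 267.10003887]
 [213.58322947 280.65705489]
 [211.381197   270.63707267]
 [279.64083678 257.85713472]
 [266.32022414 229.5773318 ]
 [204.97808623 240.46888327]
 [246.28338106 256.33902879]]
[465.7, 231.0, 37.9, 29.3]
```

```bash
cat >> h.py <<'E'
def delta(P,Rt):
    p,r=tool();d=r.inv().apply(np.array(P)-p)/10;a=(r.inv()*Rt).as_rotvec(degrees=True)
    print("t=%.1f"%env.state()["t"],"tcp",np.round(p,1),"txyz cm",np.round(d,2),"axyz deg",np.round(a,1))
def R_from_y_z(yv,zv):
    yv=np.array(yv,float)/np.linalg.norm(yv);zv=np.array(zv,float)/np.linalg.norm(zv)
    return R.from_matrix(np.column_stack([np.cross(yv,zv),yv,zv]))
def down(yaw): # tool y at yaw deg, pointing down
    a=np.radians(yaw);return R_from_y_z([np.cos(a),np.sin(a),0],[0,0,-1])
CR=(568.7,-160.7,0.1784)
def atcrate(P,tilt=0,cr=CR):
    # lid-like tool pose: TCP at crate coords P, lid tilt (deg, high end raised above crate plane)
    o,Rz=crate(*cr);Rl=Rz*R.from_euler("y",-tilt,degrees=True)
    return o+Rz.apply(P),R_from_y_z(Rl.apply([1,0,0]),Rl.apply([0,0,-1]))
E
python3 -m inch '[{"tx":-51.2,"ty":-31,"tz":0,"az":108.4},{"tx":-51.2,"ty":-31,"tz":0,"az":108.4},{"tx":-51.2,"ty":-31,"tz":0,"az":108.4},{"tx":-51.2,"ty":-31,"tz":0,"az":108.4},{"tx":-51.2,"ty":-31,"tz":0,"az":108.4}]'
python3 -c "
from h import *
delta((559.2,140.1,180),down(-31.7))"
```

```text
t=0.9 tcp [132.1 559.6 214.6] txyz cm [-51.2  -31.02   3.46] axyz deg [ -0.    0.  108.4]schema error: expected keys ax, ay, az, tx, ty, tz, jaw
```

```bash

python3 -m inch '[{"tx":-51.2,"ty":-31,"tz":0,"ax":0,"ay":0,"az":108.4,"jaw":0},{"tx":-51.2,"ty":-31,"tz":0,"ax":0,"ay":0,"az":108.4,"jaw":0},{"tx":-51.2,"ty":-31,"tz":0,"ax":0,"ay":0,"az":108.4,"jaw":0},{"tx":-51.2,"ty":-31,"tz":0,"ax":0,"ay":0,"az":108.4,"jaw":0},{"tx":-51.2,"ty":-31,"tz":0,"ax":0,"ay":0,"az":108.4,"jaw":0}]'
python3 -c "
from h import *
delta((559.2,140.1,180),down(-31.7))"
```

```text
t: 1.37
eef_pos: [281.7, 412.2, 214.8]
tcp_rot: [0.0, 0.418, 0.908, 0.0]
force: [0.8, 0.0, 0.6]
gripper_width: 91.6
gripper_force: 0.0
t=1.4 tcp [281.7 412.2 214.8] txyz cm [-38.72   3.36   3.48] axyz deg [ 0.  -0.  72.3]
```

```bash

python3 -m inch '[{"tx":-38.7,"ty":3.4,"tz":0,"ax":0,"ay":0,"az":72.3,"jaw":0},{"tx":-38.7,"ty":3.4,"tz":0,"ax":0,"ay":0,"az":72.3,"jaw":0},{"tx":-38.7,"ty":3.4,"tz":0,"ax":0,"ay":0,"az":72.3,"jaw":0},{"tx":-38.7,"ty":3.4,"tz":0,"ax":0,"ay":0,"az":72.3,"jaw":0},{"tx":-38.7,"ty":3.4,"tz":0,"ax":0,"ay":0,"az":72.3,"jaw":0}]'
python3 -c "
from h import *
delta((559.2,140.1,180),down(-31.7))"
```

```text
t: 1.78
eef_pos: [431.7, 267.1, 214.9]
tcp_rot: [0.0, 0.677, 0.736, 0.0]
force: [0.3, -0.3, 0.4]
gripper_width: 91.9
gripper_force: 0.0
t=1.8 tcp [431.7 267.1 214.9] txyz cm [-13.71  11.66   3.49] axyz deg [ 0.  -0.  36.4]
```

```bash

python3 -m inch '[{"tx":-13.7,"ty":11.7,"tz":3.5,"ax":0,"ay":0,"az":36.4,"jaw":0},{"tx":-13.7,"ty":11.7,"tz":3.5,"ax":0,"ay":0,"az":36.4,"jaw":0},{"tx":-13.7,"ty":11.7,"tz":3.5,"ax":0,"ay":0,"az":36.4,"jaw":0},{"tx":-13.7,"ty":11.7,"tz":3.5,"ax":0,"ay":0,"az":36.4,"jaw":0},{"tx":-13.7,"ty":11.7,"tz":3.5,"ax":0,"ay":0,"az":36.4,"jaw":0}]'
python3 - <<'E'
from h import *
k=cam("wrist");a=env.snapshot("wrist");k=cam("wrist")
for d in env.cut_out("wrist","lid"):
    m=d["pixels"].astype(np.uint8)
    c=max(cv2.findContours(m,0,2)[0],key=cv2.contourArea).reshape(-1,2)
    w=np.array([ray(k,p,8)[:2] for p in c],np.float32)
    print(d["score"],np.round(d["extent"]),cv2.minAreaRect(w))
cv2.imwrite("pics/d.png",a[:,:,::-1])
delta((559.2,140.1,12),down(-31.7))
print(proj(k,[(559.2,140.1,38)]))
E
```

```text
t: 2.2
eef_pos: [561.6, 138.6, 178.4]
tcp_rot: [0.001, 0.872, 0.49, -0.0]
force: [-1.0, 0.2, -1.0]
gripper_width: 91.7
gripper_force: 0.0
0.74 [200. 140. 214. 167.] ((554.7138671875, 136.9658966064453), (140.80531311035156, 169.67813110351562), 58.20161437988281)
t=2.3 tcp [560.4 140.2 178.5] txyz cm [-0.05 -0.08 16.65] axyz deg [-0.   0.1  0.7]
[[310.07862543 228.98643886]]
```

View pics/d.png

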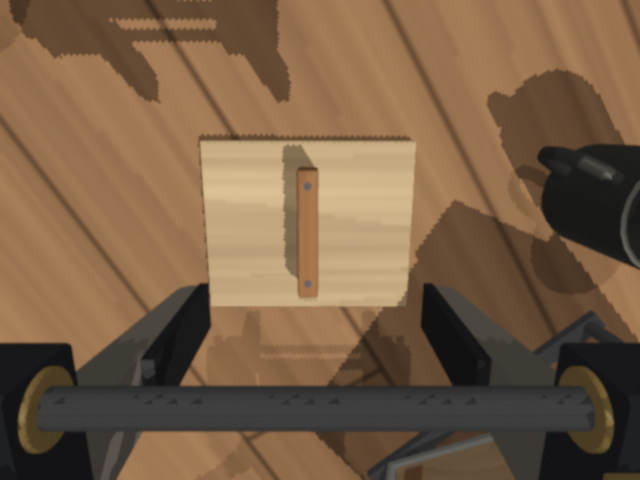

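The wrist view shows the handle from (308,168) to (308,297), where predicted to within 3 px. The path down is clear.

```bash

python3 -m inch '[{"tx":-0.1,"ty":-0.2,"tz":4,"ax":0,"ay":0,"az":0,"jaw":0},{"tx":-0.1,"ty":-0.2,"tz":8,"ax":0,"ay":0,"az":0,"jaw":0},{"tx":-0.1,"ty":-0.2,"tz":12,"ax":0,"ay":0,"az":0,"jaw":0},{"tx":-0.1,"ty":-0.2,"tz":15,"ax":0,"ay":0,"az":0,"jaw":0},{"tx":-0.1,"ty":-0.2,"tz":16.6,"ax":0,"ay":0,"az":0,"jaw":0}]'
python3 -m inch '[{"tx":0,"ty":0,"tz":0,"ax":0,"ay":0,"az":0,"jaw":255},{"tx":0,"ty":0,"tz":0,"ax":0,"ay":0,"az":0,"jaw":255},{"tx":0,"ty":0,"tz":0,"ax":0,"ay":0,"az":0,"jaw":255},{"tx":0,"ty":0,"tz":0,"ax":0,"ay":0,"az":0,"jaw":255},{"tx":0,"ty":0,"tz":0,"ax":0,"ay":0,"az":0,"jaw":255}]'
python3 -m inch '[{"tx":0,"ty":0,"tz":0,"ax":0,"ay":0,"az":0,"jaw":255},{"tx":0,"ty":0,"tz":0,"ax":0,"ay":0,"az":0,"jaw":255},{"tx":0,"ty":0,"tz":0,"ax":0,"ay":0,"az":0,"jaw":255},{"tx":0,"ty":0,"tz":0,"ax":0,"ay":0,"az":0,"jaw":255},{"tx":0,"ty":0,"tz":0,"ax":0,"ay":0,"az":0,"jaw":255}]'
```

```text
t: 2.72
eef_pos: [552.9, 144.0, 9.6]
tcp_rot: [-0.002, 0.868, 0.497, -0.003]
force: [-0.5, 0.3, 0.0]
gripper_width: 92.1
gripper_force: 0.0
t: 3.13
eef_pos: [557.4, 143.2, 14.7]
tcp_rot: [0.0, 0.869, 0.495, 0.001]
force: [-0.7, -0.3, 0.3]
gripper_width: 60.5
gripper_force: 0.0
t: 3.55
eef_pos: [556.9, 142.8, 13.6]
tcp_rot: [-0.0, 0.869, 0.495, -0.0]
force: [-0.0, -0.5, -0.5]
gripper_width: 27.6
gripper_force: 0.0
```

```bash

python3 -m inch '[{"tx":0,"ty":0,"tz":0.2,"ax":0,"ay":0,"az":0,"jaw":255},{"tx":0,"ty":0,"tz":0.2,"ax":0,"ay":0,"az":0,"jaw":255},{"tx":0,"ty":0,"tz":0.2,"ax":0,"ay":0,"az":0,"jaw":255},{"tx":0,"ty":0,"tz":0.2,"ax":0,"ay":0,"az":0,"jaw":255},{"tx":0,"ty":0,"tz":0.2,"ax":0,"ay":0,"az":0,"jaw":255}]'
python3 -m inch '[{"tx":0,"ty":0,"tz":-2,"ax":0,"ay":0,"az":0,"jaw":255},{"tx":0,"ty":0,"tz":-5,"ax":0,"ay":0,"az":0,"jaw":255},{"tx":0,"ty":0,"tz":-9,"ax":0,"ay":0,"az":0,"jaw":255},{"tx":0,"ty":0,"tz":-13,"ax":0,"ay":0,"az":0,"jaw":255},{"tx":0,"ty":0,"tz":-17,"ax":0,"ay":0,"az":0,"jaw":255}]'
python3 -m inch '[{"tx":0,"ty":0,"tz":-4,"ax":0,"ay":0,"az":0,"jaw":255},{"tx":0,"ty":0,"tz":-8,"ax":0,"ay":0,"az":0,"jaw":255},{"tx":0,"ty":0,"tz":-12,"ax":0,"ay":0,"az":0,"jaw":255},{"tx":0,"ty":0,"tz":-16,"ax":0,"ay":0,"az":0,"jaw":255},{"tx":0,"ty":0,"tz":-16,"ax":0,"ay":0,"az":0,"jaw":255}]'
python3 - <<'E'
from h import *
k=cam("wrist");a=env.snapshot("wrist");k=cam("wrist")
cv2.imwrite("pics/e.png",a[:,:,::-1])
p,r=tool()
for d in env.cut_out("wrist","lid"):
    m=d["pixels"].astype(np.uint8)
    c=max(cv2.findContours(m,0,2)[0],key=cv2.contourArea).reshape(-1,2)
    # rays to plane of lid top (5.6 mm beyond TCP) in world (level)
    w=np.array([ray(k,q,p[2]-4) for q in c]);l=r.inv().apply(w-p)[:,:2].astype(np.float32)
    print(d["score"],np.round(d["extent"]),cv2.minAreaRect(l))
P,Rt=atcrate((0,0,110),12);delta(P,Rt);print(P)
E
```

```text
t: 3.97
eef_pos: [556.6, 142.8, 11.3]
tcp_rot: [-0.0, 0.869, 0.495, -0.0]
force: [1.3, 0.3, -1.9]
gripper_width: 15.8
gripper_force: 30.0
t: 4.38
eef_pos: [556.1, 142.8, 182.8]
tcp_rot: [-0.0, 0.869, 0.495, -0.001]
force: [0.4, -0.2, -2.6]
gripper_width: 15.7
gripper_force: 30.0
t: 4.8
eef_pos: [559.9, 143.1, 351.7]
tcp_rot: [0.004, 0.869, 0.495, 0.007]
force: [0.6, -1.0, -0.4]
gripper_width: 16.0
gripper_force: 30.0
0.72 [108. 150. 415. 306.] ((10.248146057128906, 0.6335601806640625), (107.73108673095703, 170.92868041992188), 0.24881085753440857)
0.67 [322. 474.  33.   6.] ((-95.76763916015625, 11.382390975952148), (2.4145970344543457, 15.55070686340332), 0.4777368903160095)
0.61 [312.   0. 102.  32.] ((113.22541809082031, 17.785341262817383), (37.3660774230957, 10.915205001831055), 89.89419555664062)
t=4.9 tcp [557.6 142.9 343.3] txyz cm [-28.25  13.32   7.61] axyz deg [-32.3  12.1 -39.7]
[ 528.14727158 -168.01234747  266.990224  ]
```

View pics/e.png

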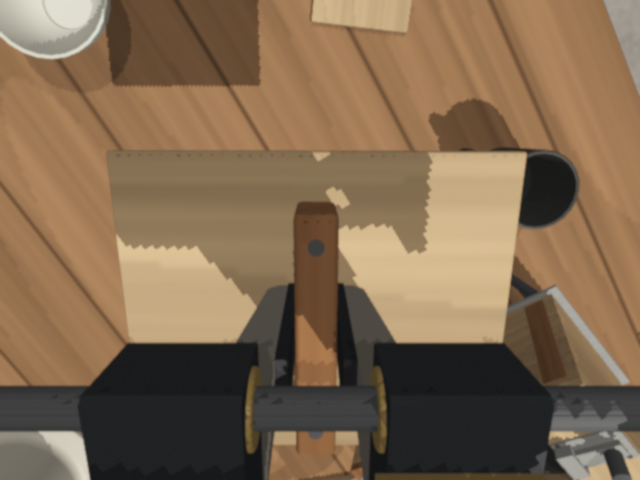

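The lid is held square by the handle, spanning about tool y ±85. Its far edge is 64 mm out along tool x, so its centre sits about 5 mm towards −x. Now to the crate.

```bash

python3 -m inch '[{"tx":-28,"ty":13,"tz":1,"ax":-32,"ay":12,"az":-39.7,"jaw":255},{"tx":-28,"ty":13,"tz":1,"ax":-32,"ay":12,"az":-39.7,"jaw":255},{"tx":-28,"ty":13,"tz":1,"ax":-32,"ay":12,"az":-39.7,"jaw":255},{"tx":-28,"ty":13,"tz":1,"ax":-32,"ay":12,"az":-39.7,"jaw":255},{"tx":-28,"ty":13,"tz":1,"ax":-32,"ay":12,"az":-39.7,"jaw":255}]'
python3 -c "
from h import *
delta(*atcrate((0,5,110),12))"
```

```text
t: 5.32
eef_pos: [536.5, -44.1, 331.8]
tcp_rot: [0.113, 0.73, 0.66, 0.14]
force: [-0.3, 0.4, -1.9]
gripper_width: 16.0
gripper_force: 30.0
t=5.3 tcp [536.5 -44.1 331.8] txyz cm [-12.28  -1.89   5.5 ] axyz deg [-13.1   4.3 -15.2]
```

```bash

python3 -m inch '[{"tx":-12.3,"ty":-1.9,"tz":5.5,"ax":-13.1,"ay":4.3,"az":-15.2,"jaw":255},{"tx":-12.3,"ty":-1.9,"tz":5.5,"ax":-13.1,"ay":4.3,"az":-15.2,"jaw":255},{"tx":-12.3,"ty":-1.9,"tz":5.5,"ax":-13.1,"ay":4.3,"az":-15.2,"jaw":255},{"tx":-12.3,"ty":-1.9,"tz":5.5,"ax":-13.1,"ay":4.3,"az":-15.2,"jaw":255},{"tx":-12.3,"ty":-1.9,"tz":5.5,"ax":-13.1,"ay":4.3,"az":-15.2,"jaw":255}]'
python3 - <<'E'
from h import *
env.snapshot("wrist");delta(*atcrate((0,5,110),12))
a=env.snapshot("wrist");k=cam("wrist");cv2.imwrite("pics/f.png",a[:,:,::-1])
o,Rz=crate(*CR);P=np.array([(146,70,8),(146,-70,8),(89,70,8),(89,-70,8),(-73,70,22),(-73,-70,22),(133,0,40)],float)
print(np.round(proj(k,o+Rz.apply(P))))
E
```

```text
t: 5.73
eef_pos: [525.9, -163.0, 265.0]
tcp_rot: [0.186, 0.615, 0.732, 0.225]
force: [0.2, 0.5, -2.2]
gripper_width: 15.7
gripper_force: 30.0
t=5.8 tcp [ 524.7 -165.5  262.3] txyz cm [ 0.2   0.5  -0.22] axyz deg [-0.2 -0.  -0.5]
[[497. 139.]
 [479. 326.]
 [420. 140.]
 [410. 334.]
 [160. 145.]
 [183. 370.]
 [499. 251.]]
```

View pics/f.png

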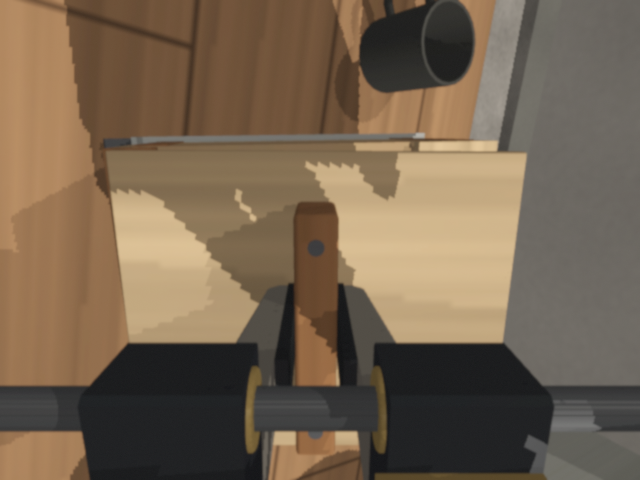

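The top board's edge and corner show at (418–497, 141), predicted (420,140) and (497,139), so the crate pose is good to about a pixel.

```bash
cat >> h.py <<'E'
def lidpose(cx,cz,th,y=5,cr=CR):
    c,s=np.cos(np.radians(th)),np.sin(np.radians(th))
    q=np.array([cx,cz])+84.4*np.array([c,s])+11.3*np.array([-s,c])
    return atcrate((q[0],y,q[1]),th,cr)
def where(cr=CR):
    p,r=tool();o,Rz=crate(*cr);q=Rz.inv().apply(p-o);m=Rz.inv()*r
    th=np.degrees(np.arctan2(m.as_matrix()[2,1],m.as_matrix()[0,1]));c,s=np.cos(np.radians(th)),np.sin(np.radians(th))
    k=q[[0,2]]-84.4*np.array([c,s])-11.3*np.array([-s,c])
    print("crate tcp",np.round(q,1),"tilt %.1f corner x,z"%th,np.round(k,1),"sq %.1f"%np.degrees(m.as_matrix()[1,1]))
E
python3 -c "
from h import *
where()
for w in [(-66,30,14),(-66,3,14),(-80,3,12),(-87,2.5,8)]: delta(*lidpose(*w))"
```

```text
crate tcp [ -3.1   4.7 107.8] tilt 11.7 corner x,z [-83.5  79.5] sq -0.6
t=5.8 tcp [ 525.3 -163.7  263.7] txyz cm [0.02 0.65 4.87] axyz deg [-2.3 -0.1 -0.6]
t=5.8 tcp [ 525.3 -163.7  263.7] txyz cm [0.01 0.1  7.52] axyz deg [-2.3 -0.1 -0.6]
t=5.8 tcp [ 525.3 -163.7  263.7] txyz cm [-0.   -1.22  7.52] axyz deg [-0.3 -0.1 -0.6]
t=5.8 tcp [ 525.3 -163.7  263.7] txyz cm [-0.01 -1.86  8.02] axyz deg [ 3.7 -0.1 -0.6]
```

```bash

python3 -m inch '[{"tx":0,"ty":0.3,"tz":1.2,"ax":-1,"ay":0,"az":-0.5,"jaw":255},{"tx":0,"ty":0.6,"tz":2.4,"ax":-2.3,"ay":0,"az":-0.5,"jaw":255},{"tx":0,"ty":0.6,"tz":3.6,"ax":-2.3,"ay":0,"az":-0.5,"jaw":255},{"tx":0,"ty":0.6,"tz":4.8,"ax":-2.3,"ay":0,"az":-0.5,"jaw":255},{"tx":0,"ty":0.6,"tz":4.8,"ax":-2.3,"ay":0,"az":-0.5,"jaw":255}]'
python3 -m inch '[{"tx":0,"ty":0,"tz":0,"ax":0,"ay":0,"az":0,"jaw":255},{"tx":0,"ty":0,"tz":0,"ax":0,"ay":0,"az":0,"jaw":255}]'
python3 -c "
from h import *
where()
for w in [(-66,30,14),(-66,3,14),(-80,3,12),(-87,2.5,8)]: delta(*lidpose(*w))"
```

```text
t: 6.25
eef_pos: [558.8, -154.2, 229.6]
tcp_rot: [0.198, 0.608, 0.731, 0.239]
force: [-0.5, -0.2, -2.7]
gripper_width: 15.5
gripper_force: 30.0
t: 6.42
eef_pos: [559.8, -156.2, 233.9]
tcp_rot: [0.201, 0.607, 0.731, 0.239]
force: [0.4, 0.4, -2.3]
gripper_width: 15.8
gripper_force: 30.0
crate tcp [18.4  6.  66.9] tilt 14.4 corner x,z [-60.6  34.9] sq 0.3
t=6.4 tcp [ 559.8 -156.2  233.9] txyz cm [-0.09 -0.64  0.4 ] axyz deg [0.4 0.  0.3]
t=6.4 tcp [ 559.8 -156.2  233.9] txyz cm [-0.09 -1.31  3.02] axyz deg [0.4 0.  0.3]
t=6.4 tcp [ 559.8 -156.2  233.9] txyz cm [-0.08 -2.64  2.96] axyz deg [2.4 0.  0.3]
t=6.4 tcp [ 559.8 -156.2  233.9] txyz cm [-0.08 -3.29  3.43] axyz deg [6.4 0.1 0.3]
```

```bash

python3 -m inch '[{"tx":0,"ty":-0.5,"tz":0.4,"ax":0.2,"ay":0,"az":0.2,"jaw":255},{"tx":-0.1,"ty":-0.9,"tz":1.2,"ax":0.4,"ay":0,"az":0.3,"jaw":255},{"tx":-0.1,"ty":-1.1,"tz":2,"ax":0.4,"ay":0,"az":0.3,"jaw":255},{"tx":-0.1,"ty":-1.2,"tz":2.4,"ax":0.4,"ay":0,"az":0.3,"jaw":255},{"tx":-0.1,"ty":-1.2,"tz":2.4,"ax":0.4,"ay":0,"az":0.3,"jaw":255}]'
python3 -m inch '[{"tx":0,"ty":0,"tz":0,"ax":0,"ay":0,"az":0,"jaw":255},{"tx":0,"ty":0,"tz":0,"ax":0,"ay":0,"az":0,"jaw":255}]'
python3 -c "
from h import *
where()
for w in [(-66,3,14),(-80,3,12),(-87,2.5,8)]: delta(*lidpose(*w))"
```

```text
t: 6.83
eef_pos: [564.2, -156.5, 205.8]
tcp_rot: [0.198, 0.61, 0.73, 0.237]
force: [-0.1, 0.0, -2.6]
gripper_width: 15.8
gripper_force: 30.0
t: 7.0
eef_pos: [564.9, -157.3, 207.9]
tcp_rot: [0.199, 0.61, 0.73, 0.237]
force: [-1.3, 0.8, -2.0]
gripper_width: 15.6
gripper_force: 30.0
crate tcp [13.1  4.  41. ] tilt 14.0 corner x,z [-66.    9.5] sq 0.1
t=7.0 tcp [ 564.9 -157.3  207.9] txyz cm [ 0.1  -0.16  0.64] axyz deg [0.  0.1 0.1]
t=7.0 tcp [ 564.9 -157.3  207.9] txyz cm [ 0.1  -1.48  0.59] axyz deg [2.  0.1 0.1]
t=7.0 tcp [ 564.9 -157.3  207.9] txyz cm [ 0.1  -2.14  1.07] axyz deg [6.  0.1 0. ]
```

```bash

python3 -m inch '[{"tx":0.1,"ty":-0.1,"tz":0.3,"ax":0,"ay":0,"az":0,"jaw":255},{"tx":0.1,"ty":-0.2,"tz":0.6,"ax":0,"ay":0,"az":0,"jaw":255},{"tx":0.1,"ty":-0.2,"tz":0.6,"ax":0,"ay":0,"az":0,"jaw":255},{"tx":0.1,"ty":-0.2,"tz":0.6,"ax":0,"ay":0,"az":0,"jaw":255},{"tx":0.1,"ty":-0.2,"tz":0.6,"ax":0,"ay":0,"az":0,"jaw":255}]'
python3 - <<'E'
from h import *
where()
for w in [(-66,3,14),(-80,3,12),(-87,2.5,8)]: delta(*lidpose(*w))
E
```

```text
t: 7.42
eef_pos: [566.5, -155.9, 201.7]
tcp_rot: [0.199, 0.61, 0.73, 0.237]
force: [0.5, 0.5, -0.8]
gripper_width: 15.7
gripper_force: 30.0
crate tcp [12.5  5.2 34.6] tilt 14.0 corner x,z [-66.6   3.1] sq 0.1
t=7.4 tcp [ 566.5 -155.9  201.7] txyz cm [-0.02  0.06  0.03] axyz deg [0.  0.1 0.1]
t=7.4 tcp [ 566.5 -155.9  201.7] txyz cm [-0.02 -1.27 -0.01] axyz deg [2.  0.1 0.1]
t=7.4 tcp [ 566.5 -155.9  201.7] txyz cm [-0.01 -1.92  0.46] axyz deg [6.  0.1 0. ]
```

```bash

python3 -m inch '[{"tx":0,"ty":-0.4,"tz":0,"ax":0.6,"ay":0,"az":0,"jaw":255},{"tx":0,"ty":-0.8,"tz":0,"ax":1.2,"ay":0,"az":0,"jaw":255},{"tx":0,"ty":-1.2,"tz":0,"ax":2,"ay":0,"az":0,"jaw":255},{"tx":0,"ty":-1.3,"tz":0,"ax":2,"ay":0,"az":0,"jaw":255},{"tx":0,"ty":-1.3,"tz":0,"ax":2,"ay":0,"az":0,"jaw":255}]'
python3 - <<'E'
from h import *
where()
for w in [(-87,2.5,8),(-86.5,1,4),(-86.5,0,0)]: delta(*lidpose(*w))
a=env.snapshot("scene");k=cam("scene")
cv2.imwrite("pics/g.png",cv2.resize(a[190:350,150:350],None,fx=4,fy=4,interpolation=cv2.INTER_CUBIC)[:,:,::-1])
E
```

```text
t: 7.83
eef_pos: [555.9, -157.8, 193.9]
tcp_rot: [0.188, 0.613, 0.734, 0.224]
force: [0.1, -0.4, -1.9]
gripper_width: 15.5
gripper_force: 30.0
crate tcp [-0.4  5.1 31.3] tilt 12.0 corner x,z [-80.6   2.7] sq 0.0
t=7.8 tcp [ 555.9 -157.8  193.9] txyz cm [-0.01 -0.58  0.48] axyz deg [4.  0.1 0. ]
t=7.8 tcp [ 555.9 -157.8  193.9] txyz cm [-0.01 -0.54  1.23] axyz deg [8.  0.1 0. ]
t=7.8 tcp [ 555.9 -157.8  193.9] txyz cm [-0.01 -0.59  1.92] axyz deg [12.   0.1  0. ]
```

View pics/g.png

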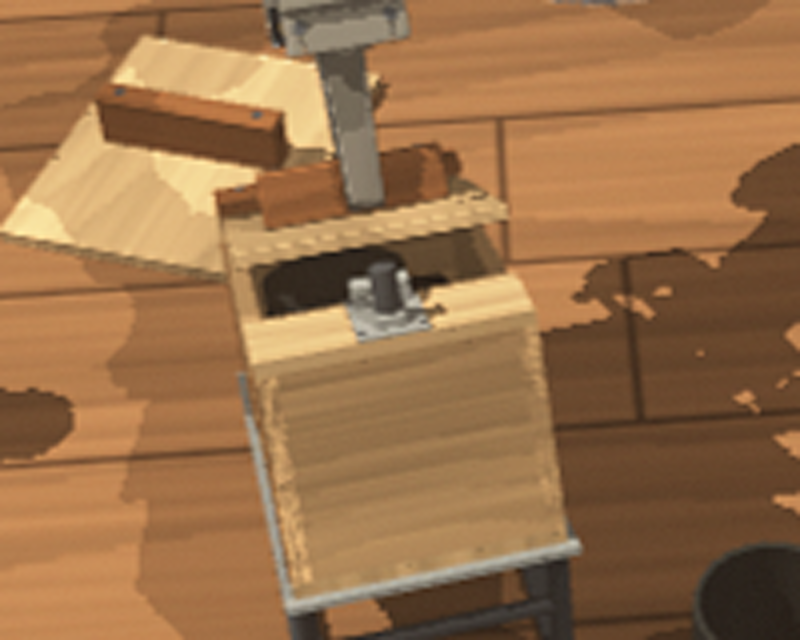

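The scene crop shows the lid's raised edge running (235,260)–(508,210), parallel to the top board (245,350)–(535,300). Its low end is beneath the lip and nothing is binding.

```bash

python3 -m inch '[{"tx":0,"ty":-0.15,"tz":0.1,"ax":0.8,"ay":0,"az":0,"jaw":255},{"tx":0,"ty":-0.3,"tz":0.2,"ax":1.6,"ay":0,"az":0,"jaw":255},{"tx":0,"ty":-0.4,"tz":0.3,"ax":2.4,"ay":0,"az":0,"jaw":255},{"tx":0,"ty":-0.5,"tz":0.4,"ax":3.2,"ay":0,"az":0,"jaw":255},{"tx":0,"ty":-0.55,"tz":0.48,"ax":4,"ay":0,"az":0,"jaw":255}]'
python3 -m inch '[{"tx":0,"ty":0,"tz":0,"ax":0,"ay":0,"az":0,"jaw":255},{"tx":0,"ty":0,"tz":0,"ax":0,"ay":0,"az":0,"jaw":255}]'
python3 - <<'E'
from h import *
where()
for w in [(-86,1.2,4),(-86,0,0)]: delta(*lidpose(*w))
E
```

```text
t: 8.3
eef_pos: [554.3, -158.0, 186.8]
tcp_rot: [0.166, 0.619, 0.741, 0.198]
force: [-0.0, -0.5, -2.6]
gripper_width: 16.1
gripper_force: 30.0
t: 8.47
eef_pos: [554.5, -158.0, 187.1]
tcp_rot: [0.167, 0.619, 0.741, 0.198]
force: [-0.1, -0.2, -1.9]
gripper_width: 15.9
gripper_force: 30.0
crate tcp [-4.2  5.2 25.5] tilt 8.0 corner x,z [-86.2   2.5] sq 0.1
t=8.5 tcp [ 554.5 -158.   187.1] txyz cm [-0.02  0.06  0.73] axyz deg [4.  0.1 0.1]
t=8.5 tcp [ 554.5 -158.   187.1] txyz cm [-0.02  0.06  1.44] axyz deg [8.  0.1 0.1]
```

```bash

python3 -m inch '[{"tx":0,"ty":0,"tz":0.2,"ax":1,"ay":0,"az":0,"jaw":255},{"tx":0,"ty":0.05,"tz":0.4,"ax":2,"ay":0,"az":0,"jaw":255},{"tx":0,"ty":0.05,"tz":0.6,"ax":3.2,"ay":0,"az":0,"jaw":255},{"tx":0,"ty":0.05,"tz":0.8,"ax":4.4,"ay":0,"az":0,"jaw":255},{"tx":0,"ty":0.05,"tz":1,"ax":5.6,"ay":0,"az":0,"jaw":255}]'
python3 -m inch '[{"tx":0,"ty":0,"tz":0,"ax":0,"ay":0,"az":0,"jaw":255},{"tx":0,"ty":0,"tz":0,"ax":0,"ay":0,"az":0,"jaw":255}]'
python3 - <<'E'
from h import *
where()
for w in [(-86,0,0)]: delta(*lidpose(*w))
E
```

```text
t: 8.88
eef_pos: [559.8, -157.2, 178.7]
tcp_rot: [0.136, 0.627, 0.75, 0.161]
force: [-0.9, 0.3, -0.4]
gripper_width: 15.5
gripper_force: 30.0
t: 9.05
eef_pos: [560.1, -157.2, 178.9]
tcp_rot: [0.137, 0.626, 0.75, 0.162]
force: [-1.7, 0.0, -0.1]
gripper_width: 15.8
gripper_force: 30.0
crate tcp [-2.1  5.  15.9] tilt 2.4 corner x,z [-85.9   1. ] sq 0.1
t=9.1 tcp [ 560.1 -157.2  178.9] txyz cm [-0.    0.03  0.46] axyz deg [2.4 0.1 0.1]
```

```bash

python3 -m inch '[{"tx":0,"ty":0,"tz":0.1,"ax":0.6,"ay":0,"az":0,"jaw":255},{"tx":0,"ty":0,"tz":0.2,"ax":1.2,"ay":0,"az":0,"jaw":255},{"tx":0,"ty":0,"tz":0.3,"ax":1.8,"ay":0,"az":0,"jaw":255},{"tx":0,"ty":0,"tz":0.4,"ax":2.4,"ay":0,"az":0,"jaw":255},{"tx":0,"ty":0,"tz":0.4,"ax":2.4,"ay":0,"az":0,"jaw":255}]'
python3 -m inch '[{"tx":0,"ty":0,"tz":0,"ax":0,"ay":0,"az":0,"jaw":255},{"tx":0,"ty":0,"tz":0,"ax":0,"ay":0,"az":0,"jaw":255}]'
python3 - <<'E'
from h import *
where();env.snapshot("top")
for w in [(-86,0,0)]: delta(*lidpose(*w))
print(env.state()["force"],env.state()["torque"])
E
```

```text
t: 9.47
eef_pos: [561.7, -157.2, 175.9]
tcp_rot: [0.124, 0.629, 0.753, 0.146]
force: [-3.6, -0.6, 5.2]
gripper_width: 16.0
gripper_force: 30.0
t: 9.63
eef_pos: [561.7, -157.2, 175.9]
tcp_rot: [0.124, 0.629, 0.753, 0.146]
force: [-2.3, -0.2, 4.8]
gripper_width: 15.9
gripper_force: 30.0
crate tcp [-1.7  4.7 12.5] tilt 0.1 corner x,z [-86.1   1.1] sq 0.0
t=9.7 tcp [ 561.7 -157.2  175.9] txyz cm [0.03 0.01 0.12] axyz deg [0.1 0.2 0. ]
[-2.49415499 -0.05943682  5.24919555] [0.16444245 0.38501794 0.08410398]
```

Contact at about 7 N, flat. Release, retreat and look.

```bash

python3 -m inch '[{"tx":0,"ty":0,"tz":0,"ax":0,"ay":0,"az":0,"jaw":120},{"tx":0,"ty":0,"tz":0,"ax":0,"ay":0,"az":0,"jaw":120},{"tx":0,"ty":0,"tz":0,"ax":0,"ay":0,"az":0,"jaw":120},{"tx":0,"ty":0,"tz":0,"ax":0,"ay":0,"az":0,"jaw":120},{"tx":0,"ty":0,"tz":0,"ax":0,"ay":0,"az":0,"jaw":120}]'
python3 -m inch '[{"tx":0,"ty":0,"tz":-1,"ax":0,"ay":0,"az":0,"jaw":120},{"tx":0,"ty":0,"tz":-2.5,"ax":0,"ay":0,"az":0,"jaw":120},{"tx":0,"ty":0,"tz":-5,"ax":0,"ay":0,"az":0,"jaw":120},{"tx":0,"ty":0,"tz":-8,"ax":0,"ay":0,"az":0,"jaw":80},{"tx":0,"ty":0,"tz":-11,"ax":0,"ay":0,"az":0,"jaw":80}]'
python3 -m inch '[{"tx":0,"ty":0,"tz":0,"ax":0,"ay":0,"az":0,"jaw":80},{"tx":0,"ty":0,"tz":0,"ax":0,"ay":0,"az":0,"jaw":80}]'
python3 - <<'E'
from h import *
where();env.snapshot("wrist");where()
a=env.snapshot("wrist");k=cam("wrist");cv2.imwrite("pics/i.png",a[:,:,::-1])
o,Rz=crate(*CR);P=np.array([(89,70,8),(89,-70,8),(-73,70,22),(-73,-70,22),(0,50,38),(0,-50,38),(133,0,40)],float)
print(np.round(proj(k,o+Rz.apply(P))))
delta(*atcrate((133,0,80)))
E
```

```text
t: 10.1
eef_pos: [561.1, -156.8, 174.7]
tcp_rot: [0.123, 0.629, 0.753, 0.146]
force: [0.8, 0.2, -0.0]
gripper_width: 46.9
gripper_force: 0.0
t: 10.52
eef_pos: [519.6, -163.8, 278.2]
tcp_rot: [0.123, 0.629, 0.753, 0.146]
force: [0.7, -0.7, 0.6]
gripper_width: 60.1
gripper_force: 0.0
t: 10.68
eef_pos: [521.1, -165.0, 279.8]
tcp_rot: [0.126, 0.629, 0.753, 0.146]
force: [-0.2, -0.7, -0.5]
gripper_width: 62.7
gripper_force: 0.0
crate tcp [ -1.1   4.3 124.3] tilt 0.2 corner x,z [-85.5 112.6] sq 0.1
crate tcp [ -2.3   5.1 122.4] tilt 0.1 corner x,z [-86.7 111. ] sq 0.0
[[457. 143.]
 [440. 337.]
 [203. 143.]
 [217. 347.]
 [321. 178.]
 [321. 331.]
 [534. 259.]]
t=10.8 tcp [ 520.2 -163.8  276.2] txyz cm [-0.56 13.61  4.12] axyz deg [-0.   0.1  0. ]
```

View pics/i.png

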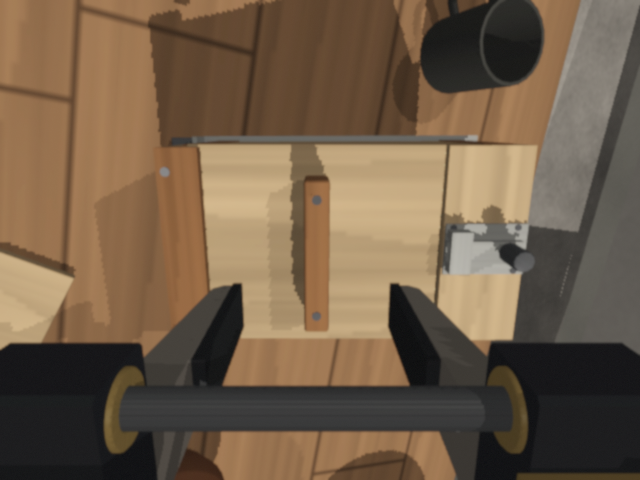

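The wrist view shows the lid flat in the bed and square: its handle is at (317,178–331), the seam at (442,145–335), and the knob at about (522,260). Now the bolt.

```bash

python3 -m inch '[{"tx":-0.2,"ty":3.5,"tz":1,"ax":0,"ay":0,"az":0,"jaw":80},{"tx":-0.4,"ty":7,"tz":2,"ax":0,"ay":0,"az":0,"jaw":80},{"tx":-0.6,"ty":10.5,"tz":3,"ax":0,"ay":0,"az":0,"jaw":80},{"tx":-0.6,"ty":13.3,"tz":4,"ax":0,"ay":0,"az":0,"jaw":80},{"tx":-0.6,"ty":13.3,"tz":4,"ax":0,"ay":0,"az":0,"jaw":80}]'
python3 -m inch '[{"tx":0,"ty":0,"tz":0,"ax":0,"ay":0,"az":0,"jaw":80},{"tx":0,"ty":0,"tz":0,"ax":0,"ay":0,"az":0,"jaw":80}]'
python3 - <<'E'
from h import *
where();delta(*atcrate((130,0,27)))
E
```

```text
t: 11.2
eef_pos: [660.6, -143.4, 286.5]
tcp_rot: [0.121, 0.629, 0.754, 0.146]
force: [0.2, -0.6, 0.4]
gripper_width: 62.9
gripper_force: 0.0
t: 11.37
eef_pos: [656.9, -144.9, 287.8]
tcp_rot: [0.122, 0.63, 0.753, 0.146]
force: [0.1, 0.2, 0.4]
gripper_width: 62.9
gripper_force: 0.0
crate tcp [ 1.291e+02 -1.000e-01  8.020e+01] tilt -0.1 corner x,z [44.6 69.1] sq 0.0
t=11.4 tcp [ 656.9 -144.9  287.8] txyz cm [0.01 0.11 5.32] axyz deg [-0.1 -0.   0. ]
```

```bash

python3 -m inch '[{"tx":0,"ty":0,"tz":1.5,"ax":0,"ay":0,"az":0,"jaw":80},{"tx":0,"ty":0.1,"tz":3,"ax":0,"ay":0,"az":0,"jaw":80},{"tx":0,"ty":0.1,"tz":4.3,"ax":0,"ay":0,"az":0,"jaw":80},{"tx":0,"ty":0.1,"tz":5.2,"ax":0,"ay":0,"az":0,"jaw":80},{"tx":0,"ty":0.1,"tz":5.2,"ax":0,"ay":0,"az":0,"jaw":80}]'
python3 -m inch '[{"tx":0,"ty":0,"tz":0,"ax":0,"ay":0,"az":0,"jaw":255},{"tx":0,"ty":0,"tz":0,"ax":0,"ay":0,"az":0,"jaw":255},{"tx":0,"ty":0,"tz":0,"ax":0,"ay":0,"az":0,"jaw":255},{"tx":0,"ty":0,"tz":0,"ax":0,"ay":0,"az":0,"jaw":255},{"tx":0,"ty":0,"tz":0,"ax":0,"ay":0,"az":0,"jaw":255}]'
python3 -m inch '[{"tx":0,"ty":0,"tz":0,"ax":0,"ay":0,"az":0,"jaw":255},{"tx":0,"ty":0,"tz":0,"ax":0,"ay":0,"az":0,"jaw":255},{"tx":0,"ty":0,"tz":0,"ax":0,"ay":0,"az":0,"jaw":255},{"tx":0,"ty":0,"tz":0,"ax":0,"ay":0,"az":0,"jaw":255},{"tx":0,"ty":0,"tz":0,"ax":0,"ay":0,"az":0,"jaw":255}]'
python3 - <<'E'
from h import *
where();delta(*atcrate((113,0,27)))
E
```

```text
t: 11.78
eef_pos: [676.5, -141.4, 238.8]
tcp_rot: [0.121, 0.63, 0.753, 0.145]
force: [0.6, 0.3, -1.6]
gripper_width: 63.3
gripper_force: 0.0
t: 12.2
eef_pos: [678.1, -142.1, 242.7]
tcp_rot: [0.124, 0.629, 0.753, 0.146]
force: [0.0, -0.7, 0.1]
gripper_width: 32.0
gripper_force: 0.0
t: 12.62
eef_pos: [676.5, -142.1, 241.3]
tcp_rot: [0.122, 0.63, 0.754, 0.145]
force: [-6.9, -1.0, 2.2]
gripper_width: 12.7
gripper_force: 30.0
crate tcp [130.   -0.8  29.8] tilt -0.2 corner x,z [45.6 18.7] sq 0.0
t=12.6 tcp [ 676.5 -142.1  241.3] txyz cm [ 0.09 -1.7   0.28] axyz deg [-0.2  0.1  0. ]
```

Gripped. Slide down the slope.

```bash

python3 -m inch '[{"tx":0,"ty":-0.4,"tz":0,"ax":0,"ay":0,"az":0,"jaw":255},{"tx":0,"ty":-0.8,"tz":0,"ax":0,"ay":0,"az":0,"jaw":255},{"tx":0,"ty":-1.2,"tz":0,"ax":0,"ay":0,"az":0,"jaw":255},{"tx":0,"ty":-1.6,"tz":0,"ax":0,"ay":0,"az":0,"jaw":255},{"tx":0,"ty":-1.6,"tz":0,"ax":0,"ay":0,"az":0,"jaw":255}]'
python3 -c "
from h import *
where()"
python3 -m inch '[{"tx":0,"ty":-0.2,"tz":0,"ax":0,"ay":0,"az":0,"jaw":255},{"tx":0,"ty":-0.4,"tz":0,"ax":0,"ay":0,"az":0,"jaw":255},{"tx":0,"ty":-0.4,"tz":0,"ax":0,"ay":0,"az":0,"jaw":255},{"tx":0,"ty":-0.4,"tz":0,"ax":0,"ay":0,"az":0,"jaw":255}]'
python3 -c "
from h import *
where()"
```

```text
t: 13.03
eef_pos: [662.6, -144.7, 235.7]
tcp_rot: [0.123, 0.63, 0.753, 0.146]
force: [-1.0, -0.7, 0.4]
gripper_width: 12.8
gripper_force: 30.0
crate tcp [114.8  -0.9  29.9] tilt -0.0 corner x,z [30.4 18.6] sq 0.0
t: 13.37
eef_pos: [659.5, -145.3, 234.4]
tcp_rot: [0.123, 0.629, 0.753, 0.146]
force: [-0.8, -0.5, 1.8]
gripper_width: 12.6
gripper_force: 30.0
crate tcp [111.4  -1.   29.9] tilt 0.0 corner x,z [27.  18.6] sq 0.0
```

```bash

python3 -m inch '[{"tx":0,"ty":-0.1,"tz":0,"ax":0,"ay":0,"az":0,"jaw":255},{"tx":0,"ty":-0.2,"tz":0,"ax":0,"ay":0,"az":0,"jaw":255},{"tx":0,"ty":-0.3,"tz":0,"ax":0,"ay":0,"az":0,"jaw":255},{"tx":0,"ty":-0.3,"tz":0,"ax":0,"ay":0,"az":0,"jaw":255}]'
python3 -c "
from h import *
where()"
```

```text
t: 13.7
eef_pos: [657.9, -145.6, 234.0]
tcp_rot: [0.124, 0.629, 0.753, 0.147]
force: [6.1, -1.1, 0.2]
gripper_width: 12.5
gripper_force: 30.0
crate tcp [109.8  -0.9  30. ] tilt 0.2 corner x,z [25.4 18.4] sq 0.0
```

The stop is felt at 20 mm of travel. Release and retreat.

```bash

python3 -m inch '[{"tx":0,"ty":0,"tz":0,"ax":0,"ay":0,"az":0,"jaw":120},{"tx":0,"ty":0,"tz":0,"ax":0,"ay":0,"az":0,"jaw":120},{"tx":0,"ty":0,"tz":0,"ax":0,"ay":0,"az":0,"jaw":120},{"tx":0,"ty":0,"tz":0,"ax":0,"ay":0,"az":0,"jaw":120},{"tx":0,"ty":0,"tz":0,"ax":0,"ay":0,"az":0,"jaw":120}]'
python3 -m inch '[{"tx":0,"ty":0,"tz":-1.5,"ax":0,"ay":0,"az":0,"jaw":120},{"tx":0,"ty":0,"tz":-4,"ax":0,"ay":0,"az":0,"jaw":120},{"tx":0,"ty":-2,"tz":-7,"ax":0,"ay":0,"az":0,"jaw":120},{"tx":0,"ty":-5,"tz":-9,"ax":0,"ay":0,"az":0,"jaw":120},{"tx":0,"ty":-7,"tz":-10,"ax":0,"ay":0,"az":0,"jaw":120}]'
python3 -m inch '[{"tx":0,"ty":0,"tz":0,"ax":0,"ay":0,"az":0,"jaw":120},{"tx":0,"ty":0,"tz":0,"ax":0,"ay":0,"az":0,"jaw":120},{"tx":0,"ty":0,"tz":0,"ax":0,"ay":0,"az":0,"jaw":120}]'
python3 - <<'E'
from h import *
a=env.snapshot("wrist");cv2.imwrite("pics/j.png",a[:,:,::-1])
E
```

```text
t: 14.12
eef_pos: [656.6, -145.6, 232.9]
tcp_rot: [0.123, 0.63, 0.753, 0.146]
force: [0.8, 0.3, -0.6]
gripper_width: 43.7
gripper_force: 0.0
t: 14.53
eef_pos: [555.1, -164.3, 302.3]
tcp_rot: [0.125, 0.629, 0.753, 0.146]
force: [-0.0, -0.7, -0.1]
gripper_width: 48.5
gripper_force: 0.0
t: 14.78
eef_pos: [556.3, -163.6, 299.6]
tcp_rot: [0.123, 0.63, 0.753, 0.146]
force: [1.3, 0.6, -0.9]
gripper_width: 48.4
gripper_force: 0.0
```

View pics/j.png

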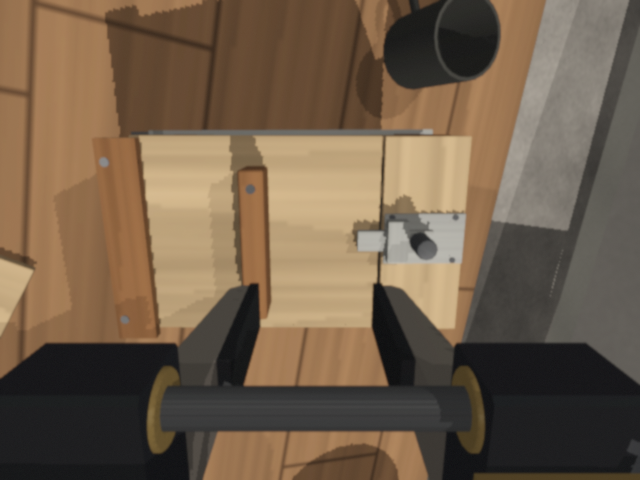

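The bolt's bar reaches over the lid at (357–385, 240). The lid is flush and square, its edges in line with the top board, and the mug is undisturbed. Handing in.

```bash
python3 -c "
from bench import env
print(env.sign_off())"
```

```text
the job is handed in; nothing more can be done
None
```

The job is handed in at about 15 s: the lid was hooked under the lip, lowered gently and lies flat and square on the crate, the bolt is home over it (about 20 mm of travel to its stop), and nothing on the bench was touched; the sign-off returned no verdict.

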